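Set out a printing place at the art-room table

TASK

Set out the printing place, with left, right, near and far as the robot sees them. Stand the ink bottle beyond the far edge of the printing board, opposite its middle, with the blue jar to the left of the ink bottle and the yellow jar to its right, all three in one row parallel to that edge, with gaps of about 3 cm between board and row and between neighbours; lay the red tin lengthwise along the near long edge of the palette, opposite its middle and about 3 cm from it, and lay the eraser on the middle of the tin, lengthwise. Leave the green jar and the orange tape where they are.

Things in the scene. Friction and masses are not known exactly. Their poses are not given: they have to be found in the camera images.
- board: Printing board, fixed to the table: pale plywood, 100 mm deep (its x) by 150 mm wide (its y) by 12 mm thick, with a white paper sheet with black lines on it and a black clip strip (17 mm above the table) along its far edge. Origin at the centre of its underside; its x axis points away from the robot to its far edge, y to its left edge as the robot sees it. Turned by up to 12 degrees.
- palette: Mixing palette, fixed to the table: white ceramic rectangular tray, 90 mm deep (its x) by 150 mm wide (its y), rim 14 mm high, with four round daubs of paint. Origin at the centre of its underside; its x axis points away from the robot, y to the robot's left along its long edges. Turned by up to 12 degrees.
- ink_bottle: Black ink bottle with a white label band: round, body 46 mm in diameter up to 42 mm, then a shoulder and a narrower black cap 28 mm in diameter; 68 mm tall in all, 0.08 to 0.17 kg. Origin at the centre of its underside; z up. It starts standing upright.
- blue_jar: Blue paint jar, blue body and blue cap with a thin white line between them: round, body 46 mm in diameter up to 43 mm, cap 42 mm in diameter, 60 mm tall in all, 0.08 to 0.16 kg. Origin at the centre of its underside; z up. It starts standing upright.
- yellow_jar: Yellow paint jar, yellow body and yellow cap with a thin white line between them: round, body 46 mm in diameter up to 43 mm, cap 42 mm in diameter, 60 mm tall in all, 0.08 to 0.16 kg. Origin at the centre of its underside; z up. It starts standing upright.
- tin: Flat closed red metal pastel tin with a steel line round its sides: 100 mm long (its x) by 60 mm wide (its y) by 20 mm high, 0.1 to 0.21 kg. Lid and box are one piece; the top is flat. Origin at the centre of its underside; z up.
- eraser: White eraser with a blue sleeve over part of it: rigid block 56 mm long (its x) by 22 mm wide (its y) by 14 mm high, 0.018 to 0.035 kg. Origin at the centre of its underside; z up.
- green_jar: Green paint jar, same shape and size as the blue and yellow ones (46 mm in diameter, 60 mm tall); not needed, to be left where it stands. Origin at the centre of its underside.
- tape: Roll of orange masking tape lying flat, 80 mm in diameter, 24 mm high, hole 56 mm; not needed, to be left where it lies. Origin at the centre of its underside.
Things that resemble listed ones, but are neither listed nor needed, are in the scene too. Leave any turquoise look-alike of the board alone.

How it is judged:
By the outcome, as a careful person would: the job done as asked, in the order asked, and still so for the second after the job is handed in, with the robot touching nothing.
It also fails if it takes over 131 s, if anything falls off the work surface, if the arm or the gripper's body presses on something with over 40 N, if the wrist force passes 120 N, or if a joint passes its speed limit or range.

ROBOT

A 6-joint arm with a two-finger parallel gripper is mounted at the origin on the work surface. World frame = base frame: x ahead of the robot, y to its left, z up, the work surface at z = 0. Lengths are in m, angles in rad, forces in N, time in s.
With the tool pointing down it reaches from about 0.375 to 0.9 m from the base axis. Payload 3.1 kg.
Tool frame: the origin (TCP) lies between the finger pads; the fingertips stand 22 mm ahead of it and the grasp point (between the pads) lies 3 mm ahead of it; z points along the fingers, y is the direction in which the jaws open and shut (so a half turn about z gives the same grasp; the last joint's range is limited). The gripper opens to 85 mm and grips with 20 to 120 N. Pads are 22 mm wide; open, the fingers measure 114 mm over their backs; the gripper's body (76 mm by 85 mm) begins 54 mm behind the grasp point. The pads swing forward as they close: fully open they stand 13 mm farther back than shut.
Start: joints at [-1.448, 0.527, 1.433, -0, 1.181, -0.178], TCP at [0.186, -0.597, 0.253] pointing down, gripper open.
Joint ranges: [-3.08, 3.08], [-0.75, 2.2], [0.22, 2.44], [-1.43, 4.57], [0, 2.65], [-2.85, 2.85]. Speed limits (rad/s): [2.79, 2.79, 3.14, 3.14, 3.14, 3.14].

INTERFACE

Orientations are given as a unit quaternion [x, y, z, w].
In Python, from station import status, snapshot, manip gives the robot as it stands.
- The arm moves only by the tool move_arm, never from a script. Its argument "plan" is a list that holds one entry, the list of rows, each a list of 7 numbers: the turn, a rotation vector about the tool's x, y, z scaled (see below), then the shift along the tool's x, y, z scaled (see below), then the closure, from 0 (fully open) to 1 (shut). A call has exactly 8 rows; each row is the pose to reach, as a shift and turn from the pose commanded when the call began, along the tool's axes at that moment; what a row does not reach only later rows make up. The controller multiplies each number of a shift by 100 mm and each number of a turn by pi/4 rad. A row lasts 1/8 s, in which the tool goes at most 62.5 mm and 10.7 degrees, less where a joint would pass 70% of its speed; a pose out of reach is approached as far as the arm can. A call with a number of a shift or a turn outside -1 to 1 is refused whole. A call with a gripper value outside its range is refused whole. The fingers move at their own pace and stop on an object; "force" is the grip in N (left out, the last holds). Time passes only in rows, so rows that repeat a pose let the fingers close, or fill a call up. It gives the time, the measured TCP pose, the force and the opening at its end, in the units of the state.
- status.sense(): the state, without advancing time (a new reading comes with each control period).
- snapshot(name): name is "scene" or "top" or "wrist"; returns a dict with "img" (400x640x3 uint8, red, green, blue), "depth" (400x640 float32, m along the optical axis (not along the pixel's ray), 0 where there is no reading), "mtx" (3x3 intrinsics, pixels), "T" (4x4, takes a point from camera to world coordinates). Camera axes: x right, y up, looking along -z (the intrinsics and any distortion apply to the point x, -y, -z); pixel columns grow to the right and rows downward; lengths in m; the calibration is good to about 2 mm. A picture is of the moment at which its call begins.
- manip.sign_off(): hands the job in, once; it reports no verdict.
The state is a dict: "t": time; "q": joint angles; "qd": joint speeds; "tau": joint torques, N m; "tcp_pos": TCP position; "tool_rot": TCP orientation; "force": force on the tool from outside, world axes, zero at the start; "ft_torque": the same for the moment, N m; "finger_gap": opening from 0.0 (shut) to 1.0 (fully open).
Only numpy, scipy, OpenCV 4.12 (cv2) and the standard library are available. Lean on these libraries where they do the work, as an engineer would, in place of code of your own. Each camera call takes 0.05 s, during which the arm holds its last target. There are 200 camera calls.

## Working session

There is one attempt and no reset: what is moved stays moved. The work goes in short steps, Python scripts to look and compute and a tool call to move; the robot and the scene stay as the last step left them, time stands still between calls to the robot, and variables do not carry over. Pictures are saved under pics/ and viewed, on a budget of 14 in all, crops included, one or two more only if the job needs it, and the job is handed in when it is done.

Besides the shell and the picture viewer there is one more tool, called after "Emit:" by a JSON object that holds its "name" and its "arguments", one argument or row to a line. move_arm: Moves the arm, as the interface text tells. Its arguments: {"type":"object","properties":{"plan":{"type":"array"},"force":{"type":"number"}},"required":["plan"]}

```bash
mkdir -p pics; ls
python3 - <<'E'
from station import status, snapshot
import cv2,numpy as np
s=status.sense();print(s)
for n in ["top","scene"]:
    d=snapshot(n);cv2.imwrite(f"pics/{n}0.png",d["img"][:,:,::-1]);np.savez(f"{n}0.npz",**d);print(n,d["mtx"],d["T"],d.keys(),(d["depth"]>0).mean())
E
```

```text
pics
{'t': 0.0, 'q': array([-1.44747741e+00,  5.28443685e-01,  1.43390606e+00,  1.59209314e-05,
        1.18140437e+00, -1.78504569e-01]), 'qd': array([ 0.00130768, -0.00114027, -0.00013449, -0.0001145 , -0.00160732,
       -0.00083113]), 'tau': array([-2.17224311e-03, -4.42361820e+01, -1.78025150e+01, -4.05635819e-04,
        8.43497372e-03, -6.78249478e-06]), 'tcp_pos': array([ 0.18573406, -0.59606172,  0.25234619]), 'tool_rot': array([ 9.88634296e-01,  1.50336493e-01,  3.71751035e-05, -1.08011623e-03]), 'force': array([-0.15916598,  0.09041328,  0.60295972]), 'ft_torque': array([-0.03596668, -0.02359196, -0.01742708]), 'finger_gap': 0.997569369584723}
top [[433.8928193    0.         319.22582698]
 [  0.         433.8928193  196.4075535 ]
 [  0.           0.           1.        ]] [[ 0.02561545  0.99805489 -0.05683556  0.41464704]
 [-0.99961625  0.02497286 -0.01198793 -0.01597943]
 [-0.01054526  0.05712083  0.99831158  1.1714395 ]
 [ 0.          0.          0.          1.        ]] dict_keys(['img', 'depth', 'mtx', 'T']) 0.99604296875
scene [[432.25383953   0.         320.03049682]
 [  0.         432.25383953 205.98712287]
 [  0.           0.           1.        ]] [[-0.54311829 -0.68452763  0.48625553  1.02325161]
 [ 0.83960052 -0.43607787  0.32389359  0.35456283]
 [-0.00966884  0.58417293  0.81157162  0.91700474]
 [ 0.          0.          0.          1.        ]] dict_keys(['img', 'depth', 'mtx', 'T']) 0.9959609375
```

View pics/top0.png

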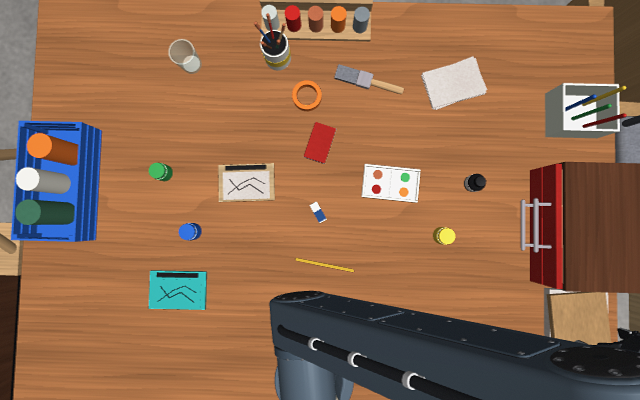

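View pics/scene0.png

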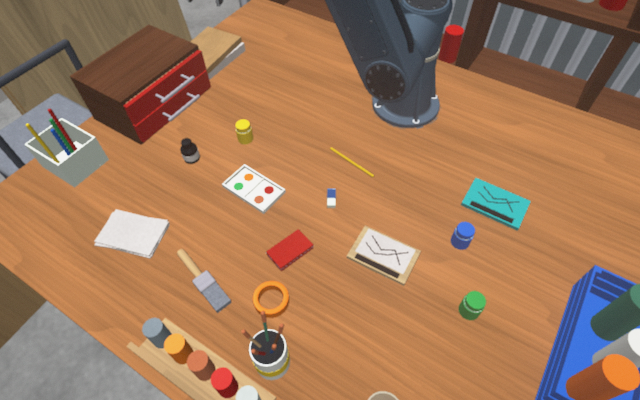

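The top view has far at the top and left at the left. Board (246,183), palette (391,183), ink (475,183), blue (190,231), yellow (445,236), tin (320,142), eraser (318,212), green (160,171) and tape (307,95). A turquoise look-alike board sits at (177,290). The scene view agrees and shows all of them upright.

```bash
cat > h.py <<'E'
import numpy as np, cv2
from scipy.spatial.transform import Rotation as R
def rays(d,px):
    px=np.atleast_2d(px).astype(float);K=d["mtx"]
    r=np.c_[(px[:,0]-K[0,2])/K[0,0],-(px[:,1]-K[1,2])/K[1,1],-np.ones(len(px))]
    return r@d["T"][:3,:3].T
def onplane(d,px,z):
    r=rays(d,px);o=d["T"][:3,3];return o+r*((z-o[2])/r[:,2])[:,None]
def cloud(d):
    h,w=d["depth"].shape;u,v=np.meshgrid(np.arange(w),np.arange(h))
    return (d["T"][:3,3]+rays(d,np.c_[u.ravel(),v.ravel()])*d["depth"].ravel()[:,None]).reshape(h,w,3)
def blob(mask,at,rad):
    m=np.zeros(mask.shape,np.uint8);cv2.circle(m,tuple(at),rad,1,-1);m=m*mask.astype(np.uint8)
    n,l,st,c=cv2.connectedComponentsWithStats(m)
    return l==1+np.argmax(st[1:,4])
def rect(d,mask,z):
    c=max(cv2.findContours(mask.astype(np.uint8),cv2.RETR_EXTERNAL,cv2.CHAIN_APPROX_NONE)[0],key=len)[:,0]
    p=onplane(d,c,z)[:,:2].astype(np.float32)
    (cx,cy),(w,h),a=cv2.minAreaRect(p)
    if w<h:w,h,a=h,w,a+90
    return np.array([cx,cy]),(w,h),((a+90)%180)-90   # a: angle of long side from world x, deg
E
cat > m.py <<'E'
from h import *
d=dict(np.load("top0.npz"));P=cloud(d);im=d["img"].astype(int);hsv=cv2.cvtColor(d["img"],cv2.COLOR_RGB2HSV).astype(int);H,S,V=hsv[...,0],hsv[...,1],hsv[...,2]
Z=P[...,2]
for n,at,top,rad in [("ink",(475,183),.068,14),("blue",(190,231),.06,14),("yellow",(445,236),.06,14),("green",(160,171),.06,14)]:
    m=blob((Z>top-.008)&(Z<top+.012),at,rad);q=P[m]
    v,u=np.nonzero(m);print(n,m.sum(),"depth ctr",q.mean(0).round(4),"ray",onplane(d,[u.mean(),v.mean()],top)[0].round(4),"diam",2*np.sqrt(m.sum()/np.pi)*(1.17-top)/434)
red=((H<8)|(H>172))&(S>140)
m=blob(red,(320,142),28);print("tin",rect(d,m,.02),Z[m].mean())
m=blob(Z>.007,(318,212),16);print("eraser z",rect(d,m,.014),np.percentile(Z[m],[5,50,95]))
m=blob((S<70)&(V>140)|((H>100)&(H<130)&(S>120)),(318,212),16);print("eraser c",rect(d,m,.014),m.sum())
m=blob((S<45)&(V>150)|(Z>.007),(391,183),45);print("pal",rect(d,m,.014),Z[m].mean())
m=blob(Z>.006,(246,183),42);print("board",rect(d,m,.012),np.median(Z[m]))
m=blob(V<70,(246,168),28);print("clip",rect(d,m,.017),Z[m].mean())
m=blob(Z>.012,(307,95),30);print("tape",rect(d,m,.024))
E
python3 m.py
```

```text
ink 97 depth ctr [ 0.5269 -0.4117  0.0663] ray [ 0.5267 -0.4111  0.068 ] diam 0.028218426385904556
blue 212 depth ctr [0.3795 0.335  0.0586] ray [0.3796 0.3346 0.06  ] diam 0.04202001847873489
yellow 216 depth ctr [ 0.386  -0.33    0.0583] ray [ 0.386  -0.3295  0.06  ] diam 0.042414581299153806
green 208 depth ctr [0.5352 0.4196 0.0587] ray [0.5351 0.4191 0.06  ] diam 0.04162171547550528
tin (array([6.25700355e-01, 5.79316169e-04]), (0.09918439388275146, 0.05941815674304962), -16.90491485595703) 0.02117758787033118
eraser z (array([ 0.43943092, -0.00048347]), (0.05523435398936272, 0.02480458654463291), 31.26045036315918) [0.00955261 0.01259482 0.01612937]
eraser c (array([0.43906096, 0.00109328]), (0.055341366678476334, 0.021512029692530632), 32.42073440551758) 157
pal (array([ 0.5210411 , -0.19211605]), (0.15048694610595703, 0.09140655398368835), 85.33248138427734) 0.011484209971570339
board (array([0.51405573, 0.19526844]), (0.15017449855804443, 0.10009361058473587), -86.77148604393005) 0.011467673270129985
clip (array([0.55435413, 0.19751015]), (0.10476531088352203, 0.01078067533671856), -88.60491275787354) 0.02305965896374302
tape (array([0.75326872, 0.0390196 ]), (0.07908496260643005, 0.07798820734024048), 1.310167670249939)
```

Emit:
{"name": "move_arm", "arguments": {
  "plan": [
    [[0,0,-0.08,0.12,-0.06,0.08,0],[0,0,-0.16,0.25,-0.12,0.15,0],[0,0,-0.24,0.38,-0.19,0.23,0],[0,0,-0.32,0.5,-0.25,0.3,0],[0,0,-0.4,0.62,-0.31,0.38,0],[0,0,-0.48,0.75,-0.38,0.45,0],[0,0,-0.55,0.88,-0.44,0.53,0],[0,0,-0.616,1,-0.5,0.6,0]]
  ]
}}

```text
t: 1.1
tcp_pos: [0.2669, -0.5186, 0.1927]
tool_rot: [0.923, 0.384, 0.0, -0.0]
force: [-0.1, 0.0, 0.4]
finger_gap: 0.999
```

```bash
cat > g.py <<'E'
# python3 g.py x y z [phi_deg]: total move in tool axes, in units (100 mm, 45 deg), from the measured pose
import sys
from h import *
from station import status
s=status.sense();Rt=R.from_quat(s["tool_rot"]);p=s["tcp_pos"]
x=Rt.apply([1,0,0]);phi=np.degrees(np.arctan2(x[1],x[0]))
print("t",round(s["t"],2),"tcp",p.round(4),"phi",phi.round(2),"tilt",np.degrees(np.arccos(-Rt.apply([0,0,1])[2])).round(2),"gap",round(s["finger_gap"],3),"F",s["force"].round(1),"q1,q6",s["q"][[0,5]].round(2))
if len(sys.argv)>3:
    a=[float(v) for v in sys.argv[1:]]
    print("shift",(Rt.inv().apply(np.array(a[:3])-p)*10).round(3))
    if len(a)>3: print("turn z",round(-(((a[3]-phi+90)%180)-90)/45,3))
E
python3 g.py .527 -.4115 .12 45
```

```text
t 1.1 tcp [ 0.2669 -0.5186  0.1927] phi 45.17 tilt 0.03 gap 0.999 F [-0.1  0.   0.4] q1,q6 [-1.29 -0.5 ]
shift [2.593 1.09  0.727]
turn z 0.004
```

Emit:
{"name": "move_arm", "arguments": {
  "plan": [
    [[0,0,0,0.11,0.05,0.03,0],[0,0,0,0.22,0.09,0.06,0],[0,0,0,0.33,0.14,0.09,0],[0,0,0,0.43,0.18,0.12,0],[0,0,0,0.54,0.23,0.15,0],[0,0,0,0.65,0.27,0.18,0],[0,0,0,0.76,0.32,0.21,0],[0,0,0,0.864,0.363,0.24,0]]
  ]
}}

```text
t: 2.1
tcp_pos: [0.3539, -0.4835, 0.1691]
tool_rot: [0.924, 0.383, 0.0, 0.0]
force: [-0.2, -0.2, -0.8]
finger_gap: 1.0
```

Emit:
{"name": "move_arm", "arguments": {
  "plan": [
    [[0,0,0,0.11,0.05,0.03,0],[0,0,0,0.22,0.09,0.06,0],[0,0,0,0.33,0.14,0.09,0],[0,0,0,0.43,0.18,0.12,0],[0,0,0,0.54,0.23,0.15,0],[0,0,0,0.65,0.27,0.18,0],[0,0,0,0.76,0.32,0.21,0],[0,0,0,0.864,0.363,0.24,0]]
  ]
}}

```text
t: 3.1
tcp_pos: [0.4407, -0.4481, 0.1451]
tool_rot: [0.924, 0.383, 0.0, 0.0]
force: [0.5, -0.6, 0.2]
finger_gap: 1.004
```

Emit:
{"name": "move_arm", "arguments": {
  "plan": [
    [[0,0,0,0.11,0.05,0.03,0],[0,0,0,0.22,0.09,0.06,0],[0,0,0,0.33,0.14,0.09,0],[0,0,0,0.43,0.18,0.12,0],[0,0,0,0.54,0.23,0.15,0],[0,0,0,0.65,0.27,0.18,0],[0,0,0,0.76,0.32,0.21,0],[0,0,0,0.864,0.363,0.24,0]]
  ]
}}

```text
t: 4.1
tcp_pos: [0.5275, -0.4126, 0.1211]
tool_rot: [0.924, 0.383, -0.0, 0.0]
force: [-0.2, 0.2, 0.0]
finger_gap: 1.001
```

```bash
python3 g.py .527 -.4115 .032 45
python3 - <<'E'
from station import snapshot
import cv2
d=snapshot("wrist");cv2.imwrite("pics/w1.png",d["img"][:,:,::-1])
E
```

```text
t 4.1 tcp [ 0.5275 -0.4126  0.1211] phi 45.02 tilt 0.0 gap 1.001 F [-0.2  0.2  0. ] q1,q6 [-0.83 -0.05]
shift [ 0.005 -0.011  0.891]
turn z 0.0
```

View pics/w1.png

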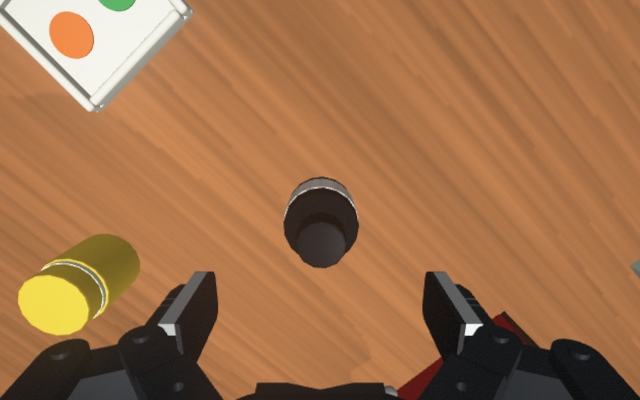

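The wrist view shows the ink bottle centred between the fingers (column 320, rows 180–265). The yellow jar is at the left, and a bit of the red drawer front shows at lower right, so I'll check its clearance.

Run:
```python
from h import *
d=dict(np.load("top0.npz"));P=cloud(d)
for z in (.02,.06,.1,.15,.2):
    m=(P[...,2]>z)&(P[...,2]<z+.05)&(P[...,1]<-.44)&(P[...,0]>.2)&(P[...,0]<.65)
    if m.sum(): print(z,m.sum(),P[m].max(0).round(3),P[m].min(0).round(3))
```

```text
0.02 2367 [ 0.566 -0.517  0.07 ] [ 0.2   -0.758  0.02 ]
0.06 1104 [ 0.566 -0.517  0.11 ] [ 0.273 -0.564  0.06 ]
0.1 2464 [ 0.569 -0.519  0.15 ] [ 0.27  -0.584  0.1  ]
0.15 9860 [ 0.569 -0.559  0.165] [ 0.269 -0.751  0.15 ]
0.2 8 [ 0.208 -0.634  0.25 ] [ 0.201 -0.637  0.242]
```

Emit:
{"name": "move_arm", "arguments": {
  "plan": [
    [[0,0,0,0,-0.01,0.12,0],[0,0,0,0,-0.01,0.24,0],[0,0,0,0,-0.01,0.36,0],[0,0,0,0,-0.01,0.48,0],[0,0,0,0,-0.01,0.6,0],[0,0,0,0,-0.01,0.7,0],[0,0,0,0,-0.01,0.8,0],[0,0,0,0,-0.01,0.86,0]]
  ]
}}

```text
t: 5.15
tcp_pos: [0.5258, -0.4121, 0.0346]
tool_rot: [0.924, 0.383, -0.0, -0.0]
force: [-1.1, 0.2, 0.4]
finger_gap: 0.998
```

Emit:
{"name": "move_arm", "arguments": {
  "plan": [
    [[0,0,0,0,0,0,0.2],[0,0,0,0,0,0,0.4],[0,0,0,0,0,0,0.6],[0,0,0,0,0,0,0.7],[0,0,0,0,0,0,0.7],[0,0,0,0,0,0,0.7],[0,0,0,0,0,0,0.7],[0,0,0,0,0,0,0.7]]
  ],
  "force": 40
}}

```text
t: 6.15
tcp_pos: [0.5265, -0.4128, 0.0362]
tool_rot: [0.924, 0.383, 0.0, 0.001]
force: [0.6, -0.1, 5.5]
finger_gap: 0.523
```

```bash
python3 g.py .6169 .2011 .095 45
```

```text
t 6.15 tcp [ 0.5265 -0.4128  0.0362] phi 45.01 tilt 0.11 gap 0.523 F [ 0.6 -0.1  5.5] q1,q6 [-0.83 -0.05]
shift [ 4.98  -3.699 -0.595]
turn z 0.0
```

Emit:
{"name": "move_arm", "arguments": {
  "plan": [
    [[0,0,0,0,0,-0.12,0.7],[0,0,0,0.12,-0.09,-0.24,0.7],[0,0,0,0.25,-0.18,-0.36,0.7],[0,0,0,0.4,-0.3,-0.46,0.7],[0,0,0,0.55,-0.41,-0.54,0.7],[0,0,0,0.7,-0.52,-0.6,0.7],[0,0,0,0.85,-0.63,-0.6,0.7],[0,0,0,1,-0.74,-0.6,0.7]]
  ]
}}

```text
t: 7.15
tcp_pos: [0.5443, -0.2877, 0.0951]
tool_rot: [0.924, 0.383, -0.0, -0.0]
force: [0.7, -0.1, -0.9]
finger_gap: 0.525
```

Emit:
{"name": "move_arm", "arguments": {
  "plan": [
    [[0,0,0,0.13,-0.09,0,0.7],[0,0,0,0.25,-0.18,0,0.7],[0,0,0,0.38,-0.28,0,0.7],[0,0,0,0.5,-0.37,0,0.7],[0,0,0,0.63,-0.46,0,0.7],[0,0,0,0.75,-0.55,0,0.7],[0,0,0,0.88,-0.65,0,0.7],[0,0,0,1,-0.74,0,0.7]]
  ]
}}

```text
t: 8.15
tcp_pos: [0.5628, -0.165, 0.0953]
tool_rot: [0.924, 0.383, -0.0, -0.0]
force: [0.7, -0.1, -0.8]
finger_gap: 0.524
```

Emit:
{"name": "move_arm", "arguments": {
  "plan": [
    [[0,0,0,0.13,-0.09,0,0.7],[0,0,0,0.25,-0.18,0,0.7],[0,0,0,0.38,-0.28,0,0.7],[0,0,0,0.5,-0.37,0,0.7],[0,0,0,0.63,-0.46,0,0.7],[0,0,0,0.75,-0.55,0,0.7],[0,0,0,0.88,-0.65,0,0.7],[0,0,0,1,-0.74,0,0.7]]
  ]
}}

```text
t: 9.15
tcp_pos: [0.5811, -0.042, 0.0953]
tool_rot: [0.924, 0.383, -0.0, -0.0]
force: [-0.1, 0.4, -1.4]
finger_gap: 0.524
```

Emit:
{"name": "move_arm", "arguments": {
  "plan": [
    [[0,0,0,0.13,-0.09,0,0.7],[0,0,0,0.25,-0.18,0,0.7],[0,0,0,0.38,-0.28,0,0.7],[0,0,0,0.5,-0.37,0,0.7],[0,0,0,0.63,-0.46,0,0.7],[0,0,0,0.75,-0.55,0,0.7],[0,0,0,0.88,-0.65,0,0.7],[0,0,0,1,-0.74,0,0.7]]
  ]
}}

```text
t: 10.15
tcp_pos: [0.5995, 0.0811, 0.0953]
tool_rot: [0.924, 0.383, -0.0, -0.0]
force: [0.7, 1.1, -1.2]
finger_gap: 0.518
```

```bash
python3 g.py .6169 .2011 .036 45
python3 - <<'E'
from station import snapshot
import cv2
d=snapshot("wrist");cv2.imwrite("pics/w2.png",d["img"][:,:,::-1])
E
```

```text
t 10.15 tcp [0.5995 0.0811 0.0953] phi 45.02 tilt 0.0 gap 0.518 F [ 0.7  1.1 -1.2] q1,q6 [-0.05  0.73]
shift [ 0.972 -0.725  0.593]
turn z 0.0
```

View pics/w2.png

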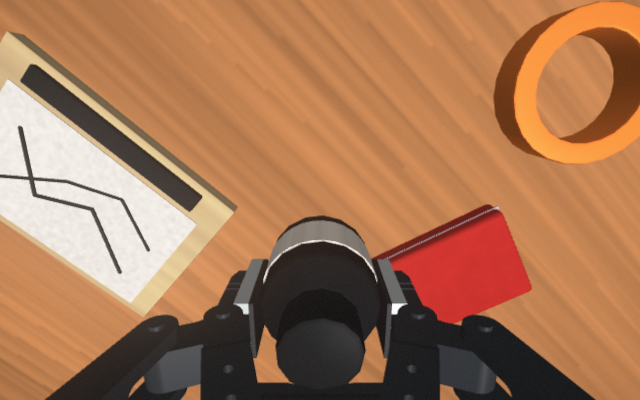

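The bottle hangs upright in the jaws (320,300), with the board at left and the tin at right, both clear.

Emit:
{"name": "move_arm", "arguments": {
  "plan": [
    [[0,0,0,0.13,-0.09,0,0.7],[0,0,0,0.26,-0.2,0,0.7],[0,0,0,0.4,-0.3,0,0.7],[0,0,0,0.55,-0.41,0,0.7],[0,0,0,0.7,-0.52,0,0.7],[0,0,0,0.85,-0.63,0,0.7],[0,0,0,0.97,-0.725,0,0.7],[0,0,0,0.97,-0.725,0,0.7]]
  ]
}}

```text
t: 11.2
tcp_pos: [0.6167, 0.2012, 0.0953]
tool_rot: [0.923, 0.384, 0.0, 0.0]
force: [-0.6, -0.3, -2.0]
finger_gap: 0.526
```

Emit:
{"name": "move_arm", "arguments": {
  "plan": [
    [[0,0,0,0,0,0.1,0.7],[0,0,0,0,0,0.2,0.7],[0,0,0,0,0,0.3,0.7],[0,0,0,0,0,0.4,0.7],[0,0,0,0,0,0.48,0.7],[0,0,0,0,0,0.54,0.7],[0,0,0,0,0,0.58,0.7],[0,0,0,0,0,0.59,0.7]]
  ]
}}

```text
t: 12.2
tcp_pos: [0.6165, 0.1998, 0.0362]
tool_rot: [0.924, 0.383, -0.0, -0.0]
force: [-0.3, -0.1, 1.8]
finger_gap: 0.524
```

```bash
python3 g.py .6169 .2011 .036 45
```

```text
t 12.2 tcp [0.6165 0.1998 0.0362] phi 45.02 tilt 0.03 gap 0.524 F [-0.3 -0.1  1.8] q1,q6 [0.14 0.93]
shift [ 0.012 -0.006  0.002]
turn z 0.0
```

Emit:
{"name": "move_arm", "arguments": {
  "plan": [
    [[0,0,0,0,0,0,0.28],[0,0,0,0,0,0,0.28],[0,0,0,0,0,0,0.28],[0,0,0,0,0,0,0.28],[0,0,0,0,0,-0.12,0.28],[0,0,0,0,0,-0.3,0.28],[0,0,0,0,0,-0.5,0.28],[0,0,0,0,0,-0.7,0.28]]
  ]
}}

```text
t: 13.2
tcp_pos: [0.6171, 0.1999, 0.1085]
tool_rot: [0.924, 0.383, 0.001, 0.0]
force: [-1.1, 0.6, 0.2]
finger_gap: 0.722
```

Emit:
{"name": "move_arm", "arguments": {
  "plan": [
    [[0,0,0,0,0,-0.2,0],[0,0,0,0,-0.12,-0.2,0],[0,0,0,-0.07,-0.25,-0.2,0],[0,0,0,-0.11,-0.4,-0.2,0],[0,0,0,-0.15,-0.55,-0.2,0],[0,0,0,-0.19,-0.7,-0.2,0],[0,0,0,-0.22,-0.85,-0.2,0],[0,0,0,-0.25,-1,-0.2,0]]
  ]
}}

```text
t: 14.2
tcp_pos: [0.5275, 0.2535, 0.1263]
tool_rot: [0.924, 0.383, 0.0, -0.0]
force: [-0.1, 0.2, 0.1]
finger_gap: 1.002
```

Emit:
{"name": "move_arm", "arguments": {
  "plan": [
    [[0,0,0,-0.03,-0.1,0,0],[0,0,0,-0.06,-0.22,0,0],[0,0,0,-0.1,-0.35,0,0],[0,0,0,-0.13,-0.48,0,0],[0,0,0,-0.16,-0.6,0,0],[0,0,0,-0.19,-0.7,0,0],[0,0,0,-0.22,-0.8,0,0],[0,0,0,-0.24,-0.85,0,0]]
  ]
}}

```text
t: 15.2
tcp_pos: [0.4506, 0.2962, 0.1263]
tool_rot: [0.924, 0.383, -0.0, -0.0]
force: [-0.3, -0.8, -0.8]
finger_gap: 1.001
```

```bash
python3 g.py .3796 .3346 .12 45
python3 - <<'E'
from h import *
from station import snapshot
d=snapshot("top");np.savez("top1.npz",**d);P=cloud(d);Z=P[...,2]
u,v=np.array([0,0]),0
m=(Z>.061)&(Z<.075)&(abs(P[...,0]-.617)<.04)&(abs(P[...,1]-.201)<.04)
print(m.sum(),P[m].mean(0) if m.any() else None)
E
```

```text
t 15.2 tcp [0.4506 0.2962 0.1263] phi 45.04 tilt 0.01 gap 1.001 F [-0.3 -0.8 -0.8] q1,q6 [0.37 1.16]
shift [-0.23  -0.773  0.063]
turn z 0.001
94 [0.61581075 0.19965908 0.06615301]
```

Emit:
{"name": "move_arm", "arguments": {
  "plan": [
    [[0,0,0,-0.03,-0.1,0.01,0],[0,0,0,-0.06,-0.22,0.02,0],[0,0,0,-0.1,-0.35,0.03,0],[0,0,0,-0.13,-0.48,0.04,0],[0,0,0,-0.17,-0.6,0.05,0],[0,0,0,-0.21,-0.7,0.06,0],[0,0,0,-0.23,-0.77,0.06,0],[0,0,0,-0.23,-0.77,0.06,0]]
  ]
}}

```text
t: 16.25
tcp_pos: [0.38, 0.3343, 0.1203]
tool_rot: [0.924, 0.383, -0.0, 0.0]
force: [-0.1, -0.3, 0.0]
finger_gap: 0.998
```

Emit:
{"name": "move_arm", "arguments": {
  "plan": [
    [[0,0,0,0,0,0.12,0],[0,0,0,0,0,0.24,0],[0,0,0,0,0,0.36,0],[0,0,0,0,0,0.48,0],[0,0,0,0,0,0.6,0],[0,0,0,0,0,0.7,0],[0,0,0,0,0,0.8,0],[0,0,0,0,0,0.85,0]]
  ]
}}

```text
t: 17.25
tcp_pos: [0.3803, 0.334, 0.0346]
tool_rot: [0.924, 0.383, -0.0, 0.0]
force: [-0.8, 0.4, -0.2]
finger_gap: 1.002
```

```bash
python3 g.py .3796 .3346 .035 45
python3 - <<'E'
from station import snapshot
import cv2
d=snapshot("wrist");cv2.imwrite("pics/w3.png",d["img"][:,:,::-1])
E
```

```text
t 17.25 tcp [0.3803 0.334  0.0346] phi 45.02 tilt 0.04 gap 1.002 F [-0.8  0.4 -0.2] q1,q6 [0.5  1.28]
shift [-0.001 -0.009 -0.004]
turn z 0.0
```

View pics/w3.png

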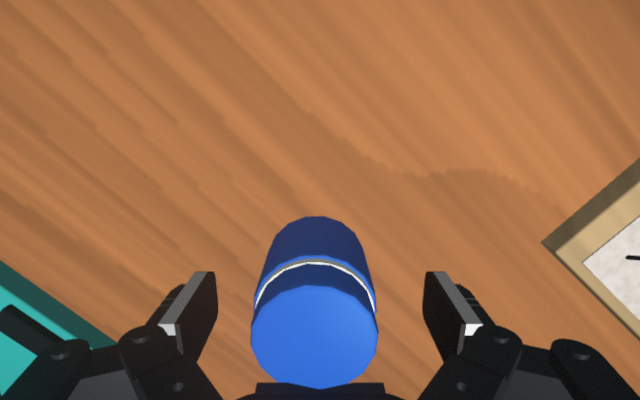

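The blue jar is between the open fingers, centred at about column 315.

Emit:
{"name": "move_arm", "arguments": {
  "plan": [
    [[0,0,0,0,0,0,0.2],[0,0,0,0,0,0,0.4],[0,0,0,0,0,0,0.6],[0,0,0,0,0,0,0.7],[0,0,0,0,0,0,0.7],[0,0,0,0,0,0,0.7],[0,0,0,0,0,0,0.7],[0,0,0,0,0,0,0.7]]
  ]
}}

```text
t: 18.3
tcp_pos: [0.3807, 0.3343, 0.036]
tool_rot: [0.924, 0.383, 0.0, -0.0]
force: [-0.5, 1.0, 5.5]
finger_gap: 0.523
```

Emit:
{"name": "move_arm", "arguments": {
  "plan": [
    [[0,0,0,0,0,-0.12,0.7],[0,0,0,0,0,-0.24,0.7],[0,0,0,0.06,0.1,-0.36,0.7],[0,0,0,0.12,0.2,-0.46,0.7],[0,0,0,0.19,0.32,-0.54,0.7],[0,0,0,0.26,0.44,-0.6,0.7],[0,0,0,0.33,0.56,-0.6,0.7],[0,0,0,0.41,0.68,-0.6,0.7]]
  ]
}}

```text
t: 19.3
tcp_pos: [0.4584, 0.3146, 0.095]
tool_rot: [0.924, 0.383, -0.0, -0.0]
force: [-0.0, -0.6, -1.3]
finger_gap: 0.525
```

Emit:
{"name": "move_arm", "arguments": {
  "plan": [
    [[0,0,0,0.05,0.09,0,0.7],[0,0,0,0.1,0.18,0,0.7],[0,0,0,0.16,0.26,0,0.7],[0,0,0,0.21,0.34,0,0.7],[0,0,0,0.26,0.43,0,0.7],[0,0,0,0.31,0.51,0,0.7],[0,0,0,0.36,0.6,0,0.7],[0,0,0,0.41,0.68,0,0.7]]
  ]
}}

```text
t: 20.3
tcp_pos: [0.5353, 0.2957, 0.0953]
tool_rot: [0.924, 0.383, 0.0, -0.0]
force: [-0.1, 0.2, -0.8]
finger_gap: 0.524
```

```bash
python3 g.py .6125 .2762 .036 45
```

```text
t 20.3 tcp [0.5353 0.2957 0.0953] phi 45.0 tilt 0.0 gap 0.524 F [-0.1  0.2 -0.8] q1,q6 [0.32 1.11]
shift [0.407 0.684 0.593]
turn z 0.0
```

Emit:
{"name": "move_arm", "arguments": {
  "plan": [
    [[0,0,0,0.05,0.09,0,0.7],[0,0,0,0.1,0.18,0,0.7],[0,0,0,0.17,0.28,0,0.7],[0,0,0,0.23,0.38,0,0.7],[0,0,0,0.29,0.48,0,0.7],[0,0,0,0.35,0.58,0,0.7],[0,0,0,0.41,0.69,0,0.7],[0,0,0,0.41,0.69,0,0.7]]
  ]
}}

```text
t: 21.3
tcp_pos: [0.6138, 0.2758, 0.0954]
tool_rot: [0.924, 0.382, 0.001, 0.0]
force: [-0.6, 0.0, -0.8]
finger_gap: 0.523
```

Emit:
{"name": "move_arm", "arguments": {
  "plan": [
    [[0,0,0,0,0,0.1,0.7],[0,0,0,0,0,0.2,0.7],[0,0,0,0,0,0.3,0.7],[0,0,0,0,0,0.4,0.7],[0,0,0,0,0,0.48,0.7],[0,0,0,0,0,0.54,0.7],[0,0,0,0,0,0.58,0.7],[0,0,0,0,0,0.59,0.7]]
  ]
}}

```text
t: 22.3
tcp_pos: [0.6125, 0.2762, 0.0361]
tool_rot: [0.924, 0.383, -0.0, -0.0]
force: [-0.3, 0.6, -0.4]
finger_gap: 0.52
```

Emit:
{"name": "move_arm", "arguments": {
  "plan": [
    [[0,0,0,0,0,0,0.28],[0,0,0,0,0,0,0.28],[0,0,0,0,0,0,0.28],[0,0,0,0,0,0,0.28],[0,0,0,0,0,-0.12,0.28],[0,0,0,0,0,-0.3,0.28],[0,0,0,0,0,-0.5,0.28],[0,0,0,0,0,-0.7,0.28]]
  ]
}}

```text
t: 23.3
tcp_pos: [0.6129, 0.2763, 0.1085]
tool_rot: [0.924, 0.383, 0.001, 0.0]
force: [0.6, 0.4, 0.1]
finger_gap: 0.72
```

```bash
python3 g.py .386 -.330 .126 45
```

```text
t 23.3 tcp [0.6129 0.2763 0.1085] phi 45.02 tilt 0.09 gap 0.72 F [0.6 0.4 0.1] q1,q6 [0.26 1.04]
shift [-5.892  2.681 -0.181]
turn z 0.0
```

Emit:
{"name": "move_arm", "arguments": {
  "plan": [
    [[0,0,0,-0.05,0.02,-0.1,0.1],[0,0,0,-0.15,0.07,-0.18,0],[0,0,0,-0.3,0.13,-0.18,0],[0,0,0,-0.45,0.2,-0.18,0],[0,0,0,-0.6,0.27,-0.18,0],[0,0,0,-0.73,0.33,-0.18,0],[0,0,0,-0.86,0.39,-0.18,0],[0,0,0,-0.98,0.447,-0.18,0]]
  ]
}}

```text
t: 24.3
tcp_pos: [0.5745, 0.1744, 0.1243]
tool_rot: [0.924, 0.383, -0.0, -0.0]
force: [0.6, -0.4, -0.7]
finger_gap: 1.004
```

Emit:
{"name": "move_arm", "arguments": {
  "plan": [
    [[0,0,0,-0.12,0.06,0,0],[0,0,0,-0.24,0.11,0,0],[0,0,0,-0.37,0.17,0,0],[0,0,0,-0.49,0.22,0,0],[0,0,0,-0.61,0.28,0,0],[0,0,0,-0.73,0.33,0,0],[0,0,0,-0.86,0.39,0,0],[0,0,0,-0.98,0.447,0,0]]
  ]
}}

```text
t: 25.3
tcp_pos: [0.5368, 0.0735, 0.1243]
tool_rot: [0.924, 0.383, 0.0, 0.0]
force: [0.0, -0.6, -0.7]
finger_gap: 1.0
```

Emit:
{"name": "move_arm", "arguments": {
  "plan": [
    [[0,0,0,-0.12,0.06,0,0],[0,0,0,-0.24,0.11,0,0],[0,0,0,-0.37,0.17,0,0],[0,0,0,-0.49,0.22,0,0],[0,0,0,-0.61,0.28,0,0],[0,0,0,-0.73,0.33,0,0],[0,0,0,-0.86,0.39,0,0],[0,0,0,-0.98,0.447,0,0]]
  ]
}}

```text
t: 26.3
tcp_pos: [0.4991, -0.0274, 0.1243]
tool_rot: [0.924, 0.383, -0.0, -0.0]
force: [-0.2, -0.0, -0.0]
finger_gap: 1.0
```

Emit:
{"name": "move_arm", "arguments": {
  "plan": [
    [[0,0,0,-0.12,0.06,0,0],[0,0,0,-0.24,0.11,0,0],[0,0,0,-0.37,0.17,0,0],[0,0,0,-0.49,0.22,0,0],[0,0,0,-0.61,0.28,0,0],[0,0,0,-0.73,0.33,0,0],[0,0,0,-0.86,0.39,0,0],[0,0,0,-0.98,0.447,0,0]]
  ]
}}

```text
t: 27.3
tcp_pos: [0.4615, -0.1284, 0.1243]
tool_rot: [0.924, 0.383, 0.0, 0.0]
force: [-0.2, -0.7, -0.0]
finger_gap: 1.0
```

Emit:
{"name": "move_arm", "arguments": {
  "plan": [
    [[0,0,0,-0.12,0.06,0,0],[0,0,0,-0.24,0.11,0,0],[0,0,0,-0.37,0.17,0,0],[0,0,0,-0.49,0.22,0,0],[0,0,0,-0.61,0.28,0,0],[0,0,0,-0.73,0.33,0,0],[0,0,0,-0.86,0.39,0,0],[0,0,0,-0.98,0.447,0,0]]
  ]
}}

```text
t: 28.3
tcp_pos: [0.4238, -0.2293, 0.1243]
tool_rot: [0.924, 0.383, 0.0, 0.0]
force: [0.3, -0.3, -0.5]
finger_gap: 0.999
```

```bash
python3 g.py .386 -.330 .12 45
python3 - <<'E'
from h import *
from station import snapshot
d=snapshot("top");np.savez("top2.npz",**d);P=cloud(d);Z=P[...,2]
for n,c,z in [("ink",(.617,.201),.061),("blue",(.6126,.277),.053)]:
  m=(Z>z)&(Z<z+.015)&(np.hypot(P[...,0]-c[0],P[...,1]-c[1])<.034)
  print(n,m.sum(),P[m].mean(0) if m.any() else None)
E
```

```text
t 28.3 tcp [ 0.4238 -0.2293  0.1243] phi 45.01 tilt 0.01 gap 0.999 F [ 0.3 -0.3 -0.5] q1,q6 [-0.73  0.06]
shift [-0.98   0.444  0.043]
turn z 0.0
ink 92 [0.61594609 0.19970644 0.06651965]
blue 199 [0.61211085 0.27572073 0.05864809]
```

Emit:
{"name": "move_arm", "arguments": {
  "plan": [
    [[0,0,0,-0.12,0.06,0.01,0],[0,0,0,-0.24,0.11,0.01,0],[0,0,0,-0.37,0.17,0.02,0],[0,0,0,-0.51,0.23,0.02,0],[0,0,0,-0.66,0.3,0.03,0],[0,0,0,-0.82,0.37,0.04,0],[0,0,0,-0.98,0.444,0.04,0],[0,0,0,-0.98,0.444,0.04,0]]
  ]
}}

```text
t: 29.35
tcp_pos: [0.386, -0.3309, 0.1204]
tool_rot: [0.924, 0.382, 0.0, 0.001]
force: [0.7, 0.4, 0.6]
finger_gap: 0.995
```

Emit:
{"name": "move_arm", "arguments": {
  "plan": [
    [[0,0,0,0,0,0.12,0],[0,0,0,0,0,0.24,0],[0,0,0,0,0,0.36,0],[0,0,0,0,0,0.48,0],[0,0,0,0,0,0.6,0],[0,0,0,0,0,0.7,0],[0,0,0,0,0,0.8,0],[0,0,0,0,0,0.85,0]]
  ]
}}

```text
t: 30.35
tcp_pos: [0.3861, -0.329, 0.0346]
tool_rot: [0.924, 0.383, -0.0, -0.0]
force: [0.2, 0.6, 0.2]
finger_gap: 1.001
```

Emit:
{"name": "move_arm", "arguments": {
  "plan": [
    [[0,0,0,0,0,0,0.2],[0,0,0,0,0,0,0.4],[0,0,0,0,0,0,0.6],[0,0,0,0,0,0,0.7],[0,0,0,0,0,0,0.7],[0,0,0,0,0,0,0.7],[0,0,0,0,0,0,0.7],[0,0,0,0,0,0,0.7]]
  ]
}}

```text
t: 31.35
tcp_pos: [0.3866, -0.3295, 0.036]
tool_rot: [0.924, 0.383, 0.0, 0.001]
force: [0.5, 0.2, 6.2]
finger_gap: 0.527
```

```bash
python3 g.py .6203 .1242 .095 45
python3 - <<'E'
from station import snapshot
import cv2
d=snapshot("wrist");cv2.imwrite("pics/w4.png",d["img"][:,:,::-1])
E
```

```text
t 31.35 tcp [ 0.3866 -0.3295  0.036 ] phi 45.01 tilt 0.09 gap 0.527 F [0.5 0.2 6.2] q1,q6 [-0.93 -0.14]
shift [ 4.861 -1.554 -0.594]
turn z 0.0
```

View pics/w4.png

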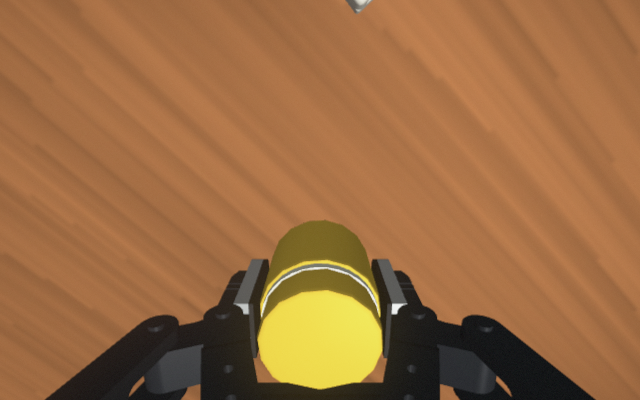

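The yellow jar is gripped squarely (320,310).

Emit:
{"name": "move_arm", "arguments": {
  "plan": [
    [[0,0,0,0,0,-0.12,0.7],[0,0,0,0.12,-0.04,-0.24,0.7],[0,0,0,0.25,-0.08,-0.36,0.7],[0,0,0,0.4,-0.13,-0.46,0.7],[0,0,0,0.55,-0.18,-0.54,0.7],[0,0,0,0.7,-0.22,-0.6,0.7],[0,0,0,0.84,-0.27,-0.6,0.7],[0,0,0,0.98,-0.31,-0.6,0.7]]
  ]
}}

```text
t: 32.4
tcp_pos: [0.4339, -0.2367, 0.0951]
tool_rot: [0.924, 0.383, -0.0, -0.0]
force: [0.8, 0.3, -0.7]
finger_gap: 0.521
```

Emit:
{"name": "move_arm", "arguments": {
  "plan": [
    [[0,0,0,0.12,-0.04,0,0.7],[0,0,0,0.24,-0.08,0,0.7],[0,0,0,0.37,-0.12,0,0.7],[0,0,0,0.49,-0.16,0,0.7],[0,0,0,0.61,-0.19,0,0.7],[0,0,0,0.73,-0.23,0,0.7],[0,0,0,0.86,-0.27,0,0.7],[0,0,0,0.98,-0.31,0,0.7]]
  ]
}}

```text
t: 33.4
tcp_pos: [0.4814, -0.1458, 0.0953]
tool_rot: [0.924, 0.383, 0.0, 0.0]
force: [-0.6, -0.4, -1.7]
finger_gap: 0.521
```

Emit:
{"name": "move_arm", "arguments": {
  "plan": [
    [[0,0,0,0.12,-0.04,0,0.7],[0,0,0,0.24,-0.08,0,0.7],[0,0,0,0.37,-0.12,0,0.7],[0,0,0,0.49,-0.16,0,0.7],[0,0,0,0.61,-0.19,0,0.7],[0,0,0,0.73,-0.23,0,0.7],[0,0,0,0.86,-0.27,0,0.7],[0,0,0,0.98,-0.31,0,0.7]]
  ]
}}

```text
t: 34.4
tcp_pos: [0.5287, -0.0546, 0.0953]
tool_rot: [0.924, 0.383, 0.0, 0.0]
force: [-0.5, -0.2, -1.2]
finger_gap: 0.525
```

Emit:
{"name": "move_arm", "arguments": {
  "plan": [
    [[0,0,0,0.12,-0.04,0,0.7],[0,0,0,0.24,-0.08,0,0.7],[0,0,0,0.37,-0.12,0,0.7],[0,0,0,0.49,-0.16,0,0.7],[0,0,0,0.61,-0.19,0,0.7],[0,0,0,0.73,-0.23,0,0.7],[0,0,0,0.86,-0.27,0,0.7],[0,0,0,0.98,-0.31,0,0.7]]
  ]
}}

```text
t: 35.4
tcp_pos: [0.5761, 0.0366, 0.0953]
tool_rot: [0.924, 0.383, 0.0, 0.0]
force: [0.2, 0.0, -2.6]
finger_gap: 0.523
```

```bash
python3 g.py .6203 .1242 .036 45
```

```text
t 35.4 tcp [0.5761 0.0366 0.0953] phi 45.01 tilt 0.0 gap 0.523 F [ 0.2  0.  -2.6] q1,q6 [-0.13  0.66]
shift [ 0.932 -0.307  0.593]
turn z 0.0
```

Emit:
{"name": "move_arm", "arguments": {
  "plan": [
    [[0,0,0,0.12,-0.04,0,0.7],[0,0,0,0.24,-0.08,0,0.7],[0,0,0,0.37,-0.12,0,0.7],[0,0,0,0.51,-0.17,0,0.7],[0,0,0,0.65,-0.22,0,0.7],[0,0,0,0.8,-0.27,0,0.7],[0,0,0,0.93,-0.31,0,0.7],[0,0,0,0.93,-0.31,0,0.7]]
  ]
}}

```text
t: 36.4
tcp_pos: [0.6201, 0.1246, 0.0953]
tool_rot: [0.924, 0.383, 0.0, 0.0]
force: [-0.8, 0.2, -1.4]
finger_gap: 0.525
```

Emit:
{"name": "move_arm", "arguments": {
  "plan": [
    [[0,0,0,0,0,0.1,0.7],[0,0,0,0,0,0.2,0.7],[0,0,0,0,0,0.3,0.7],[0,0,0,0,0,0.4,0.7],[0,0,0,0,0,0.48,0.7],[0,0,0,0,0,0.54,0.7],[0,0,0,0,0,0.58,0.7],[0,0,0,0,0,0.59,0.7]]
  ]
}}

```text
t: 37.4
tcp_pos: [0.6194, 0.1235, 0.0361]
tool_rot: [0.924, 0.383, -0.0, -0.0]
force: [-0.1, -0.3, -1.1]
finger_gap: 0.528
```

Emit:
{"name": "move_arm", "arguments": {
  "plan": [
    [[0,0,0,0,0,0,0.28],[0,0,0,0,0,0,0.28],[0,0,0,0,0,0,0.28],[0,0,0,0,0,0,0.28],[0,0,0,0,0,-0.12,0.28],[0,0,0,0,0,-0.3,0.28],[0,0,0,0,0,-0.5,0.28],[0,0,0,0,0,-0.7,0.28]]
  ]
}}

```text
t: 38.4
tcp_pos: [0.6199, 0.1235, 0.1085]
tool_rot: [0.924, 0.383, 0.001, 0.0]
force: [0.6, -0.6, -0.5]
finger_gap: 0.718
```

```bash
python3 g.py .6257 .0006 .108 -16.9
```

```text
t 38.4 tcp [0.6199 0.1235 0.1085] phi 45.01 tilt 0.09 gap 0.718 F [ 0.6 -0.6 -0.5] q1,q6 [0.02 0.81]
shift [-0.828  0.91   0.005]
turn z 1.376
```

Emit:
{"name": "move_arm", "arguments": {
  "plan": [
    [[0,0,0.1,-0.08,0.09,0,0],[0,0,0.22,-0.18,0.2,0,0],[0,0,0.34,-0.3,0.33,0,0],[0,0,0.46,-0.44,0.48,0,0],[0,0,0.58,-0.58,0.63,0,0],[0,0,0.7,-0.7,0.77,0,0],[0,0,0.8,-0.828,0.91,0,0],[0,0,0.9,-0.828,0.91,0,0]]
  ]
}}

```text
t: 39.4
tcp_pos: [0.626, -0.001, 0.1078]
tool_rot: [0.999, 0.037, 0.001, 0.0]
force: [0.5, -0.2, -0.1]
finger_gap: 1.003
```

Emit:
{"name": "move_arm", "arguments": {
  "plan": [
    [[0,0,0.12,0,0,0,0],[0,0,0.24,0,0,0,0],[0,0,0.36,0,0,0.05,0],[0,0,0.476,0,0,0.1,0],[0,0,0.476,0,0,0.15,0],[0,0,0.476,0,0,0.2,0],[0,0,0.476,0,0,0.2,0],[0,0,0.476,0,0,0.2,0]]
  ]
}}

```text
t: 40.4
tcp_pos: [0.6254, 0.0006, 0.0864]
tool_rot: [0.989, -0.147, 0.0, -0.0]
force: [-0.8, -0.9, 0.3]
finger_gap: 0.999
```

```bash
python3 g.py .6257 .0006 .022 -16.9
python3 - <<'E'
from h import *
from station import snapshot
d=snapshot("wrist");cv2.imwrite("pics/w5.png",d["img"][:,:,::-1])
H,S,V=cv2.split(cv2.cvtColor(d["img"],cv2.COLOR_RGB2HSV).astype(int)) if 0 else [c.astype(int) for c in cv2.split(cv2.cvtColor(d["img"],cv2.COLOR_RGB2HSV))]
Z=cloud(d)[...,2]
m=((H<6)|(H>173))&(S>150)&(V>60)&(abs(Z-.02)<.004)
print(rect(d,m,.02),m.sum())
d=snapshot("top");P=cloud(d);Z=P[...,2]
for n,c,z in [("ink",(.617,.201),.061),("blue",(.6126,.277),.053),("yel",(.62,.124),.053)]:
  m=(Z>z)&(Z<z+.015)&(np.hypot(P[...,0]-c[0],P[...,1]-c[1])<.034)
  print(n,m.sum(),P[m].mean(0) if m.any() else None)
E
```

```text
t 40.4 tcp [6.254e-01 6.000e-04 8.640e-02] phi -16.89 tilt 0.0 gap 0.999 F [-0.8 -0.9  0.3] q1,q6 [-0.18  1.69]
shift [ 0.003 -0.001  0.644]
turn z 0.0
(array([6.28635287e-01, 1.52762979e-04]), (0.09714114665985107, 0.05824378877878189), -16.95287322998047) 16853
ink 92 [0.61596933 0.19972685 0.06640409]
blue 202 [0.61195764 0.27540814 0.05862521]
yel 82 [0.61931379 0.13269112 0.05837708]
```

View pics/w5.png

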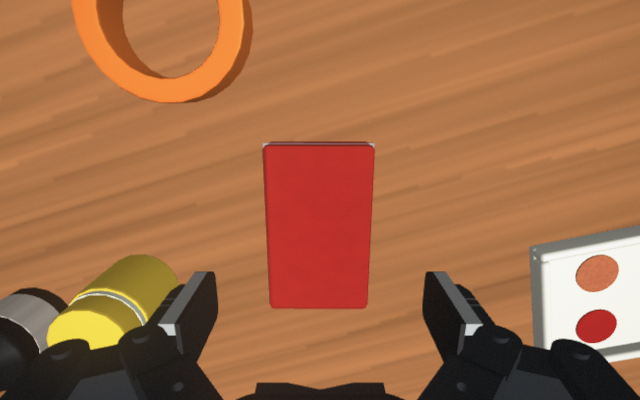

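The tin is square and centred (320,225) between the fingers. The yellow jar stands clear to the left. It's partly hidden in the top view, so I'll recheck it later.

Emit:
{"name": "move_arm", "arguments": {
  "plan": [
    [[0,0,0,0,0,0.1,0],[0,0,0,0,0,0.2,0],[0,0,0,0,0,0.3,0],[0,0,0,0,0,0.4,0],[0,0,0,0,0,0.5,0],[0,0,0,0,0,0.58,0],[0,0,0,0,0,0.63,0],[0,0,0,0,0,0.64,0]]
  ]
}}

```text
t: 41.5
tcp_pos: [0.6252, 0.0006, 0.022]
tool_rot: [0.989, -0.147, -0.0, -0.0]
force: [-0.6, 0.3, 0.5]
finger_gap: 1.003
```

Emit:
{"name": "move_arm", "arguments": {
  "plan": [
    [[0,0,0,0,0,0,0.1],[0,0,0,0,0,0,0.2],[0,0,0,0,0,0,0.3],[0,0,0,0,0,0,0.4],[0,0,0,0,0,0,0.5],[0,0,0,0,0,0,0.5],[0,0,0,0,0,0,0.5],[0,0,0,0,0,0,0.5]]
  ]
}}

```text
t: 42.5
tcp_pos: [0.6258, 0.0007, 0.0231]
tool_rot: [0.989, -0.147, 0.001, -0.0]
force: [-0.3, 0.5, 5.4]
finger_gap: 0.693
```

Emit:
{"name": "move_arm", "arguments": {
  "plan": [
    [[0,0,0,0,0,-0.1,0.5],[0,0,0,0,0,-0.2,0.5],[0,0,0,0,0,-0.3,0.5],[0,0,0,0,0,-0.4,0.5],[0,0,0,0,0,-0.5,0.5],[0,0,0,0,0,-0.6,0.5],[0,0,0,0,0,-0.7,0.5],[0,0,0,0,0,-0.7,0.5]]
  ]
}}

```text
t: 43.5
tcp_pos: [0.626, 0.0005, 0.0934]
tool_rot: [0.989, -0.147, 0.001, 0.0]
force: [-0.6, 0.2, -2.0]
finger_gap: 0.687
```

```bash
python3 g.py .4163 -.1836 .09 85.33;  python3 - <<'E'
from h import *
from station import snapshot
d=snapshot("wrist");cv2.imwrite("pics/w6.png",d["img"][:,:,::-1])
E
```

```text
t 43.5 tcp [6.26e-01 5.00e-04 9.34e-02] phi -16.91 tilt 0.12 gap 0.687 F [-0.6  0.2 -2. ] q1,q6 [-0.18  1.69]
shift [-1.471  2.371  0.03 ]
turn z 1.728
```

View pics/w6.png

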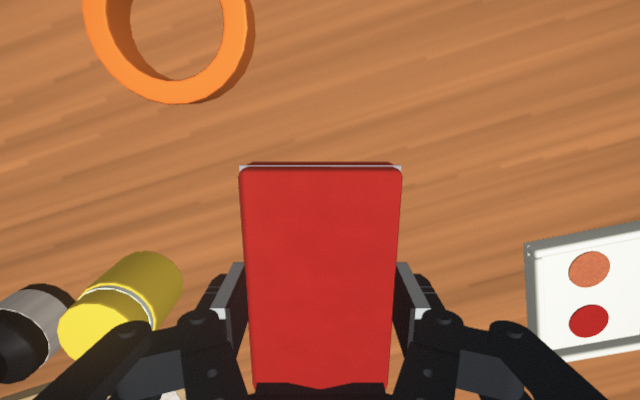

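The tin is lifted flat and gripped across its width.

Emit:
{"name": "move_arm", "arguments": {
  "plan": [
    [[0,0,-0.09,-0.06,0.1,0,0.5],[0,0,-0.19,-0.12,0.2,0,0.5],[0,0,-0.28,-0.18,0.3,0,0.5],[0,0,-0.38,-0.25,0.4,0,0.5],[0,0,-0.47,-0.31,0.5,0,0.5],[0,0,-0.57,-0.38,0.6,0,0.5],[0,0,-0.66,-0.44,0.7,0,0.5],[0,0,-0.76,-0.5,0.8,0,0.5]]
  ]
}}

```text
t: 44.55
tcp_pos: [0.5536, -0.0615, 0.0919]
tool_rot: [0.988, 0.152, -0.0, -0.0]
force: [-0.3, -0.6, -1.5]
finger_gap: 0.691
```

```bash
python3 g.py .4163 -.1836 .09 85.33
```

```text
t 44.55 tcp [ 0.5536 -0.0615  0.0919] phi 17.44 tilt 0.05 gap 0.691 F [-0.3 -0.6 -1.5] q1,q6 [-0.31  0.96]
shift [-1.676  0.753  0.02 ]
turn z -1.509
```

Emit:
{"name": "move_arm", "arguments": {
  "plan": [
    [[0,0,-0.09,-0.1,0.05,0,0.5],[0,0,-0.19,-0.21,0.1,0,0.5],[0,0,-0.28,-0.32,0.15,0,0.5],[0,0,-0.38,-0.43,0.2,0,0.5],[0,0,-0.47,-0.54,0.25,0,0.5],[0,0,-0.57,-0.65,0.3,0,0.5],[0,0,-0.66,-0.75,0.35,0,0.5],[0,0,-0.76,-0.85,0.38,0,0.5]]
  ]
}}

```text
t: 45.55
tcp_pos: [0.484, -0.1232, 0.092]
tool_rot: [0.9, 0.435, -0.0, -0.0]
force: [-0.1, -0.6, -1.1]
finger_gap: 0.691
```

```bash
python3 g.py .4163 -.1836 .09 85.33
```

```text
t 45.55 tcp [ 0.484  -0.1232  0.092 ] phi 51.63 tilt 0.02 gap 0.691 F [-0.1 -0.6 -1.1] q1,q6 [-0.47  0.2 ]
shift [-0.894 -0.156  0.02 ]
turn z -0.749
```

Emit:
{"name": "move_arm", "arguments": {
  "plan": [
    [[0,0,-0.1,-0.1,-0.02,0,0.5],[0,0,-0.2,-0.22,-0.04,0,0.5],[0,0,-0.3,-0.35,-0.06,0,0.5],[0,0,-0.42,-0.5,-0.09,0,0.5],[0,0,-0.54,-0.65,-0.11,0,0.5],[0,0,-0.66,-0.79,-0.14,0,0.5],[0,0,-0.75,-0.894,-0.156,0,0.5],[0,0,-0.75,-0.894,-0.156,0,0.5]]
  ]
}}

```text
t: 46.55
tcp_pos: [0.4161, -0.1835, 0.0921]
tool_rot: [0.737, 0.676, -0.0, -0.0]
force: [-0.4, -0.1, -1.5]
finger_gap: 0.689
```

Emit:
{"name": "move_arm", "arguments": {
  "plan": [
    [[0,0,0,0,0,0.06,0.5],[0,0,0,0,0,0.14,0.5],[0,0,0,0,0,0.22,0.5],[0,0,0,0,0,0.3,0.5],[0,0,0,0,0,0.38,0.5],[0,0,0,0,0,0.44,0.5],[0,0,0,0,0,0.48,0.5],[0,0,0,0,0,0.5,0.5]]
  ]
}}

```text
t: 47.55
tcp_pos: [0.4164, -0.1832, 0.0421]
tool_rot: [0.736, 0.677, -0.0, -0.0]
force: [0.2, 0.1, -0.7]
finger_gap: 0.691
```

```bash
python3 g.py .4163 -.1836 .0235 85.33;  python3 - <<'E'
from h import *
from station import snapshot
d=snapshot("wrist");cv2.imwrite("pics/w7.png",d["img"][:,:,::-1])
d=snapshot("top");np.savez("top3.npz",**d);cv2.imwrite("pics/t3.png",d["img"][100:300,120:540,::-1].repeat(2,0).repeat(2,1)[:,:800])
E
```

```text
t 47.55 tcp [ 0.4164 -0.1832  0.0421] phi 85.24 tilt 0.01 gap 0.691 F [ 0.2  0.1 -0.7] q1,q6 [-0.66 -0.58]
shift [-0.004 -0.001  0.186]
turn z -0.002
```

View pics/w7.png

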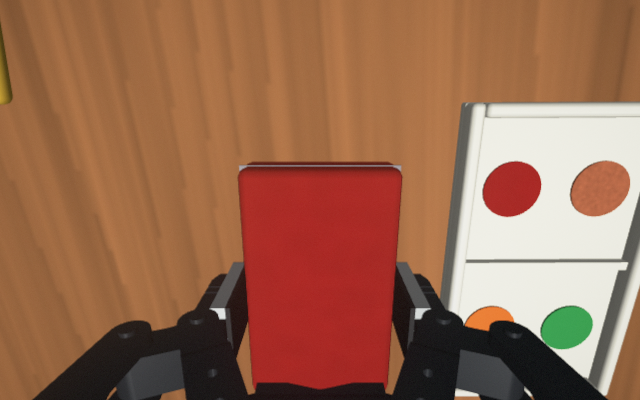

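View pics/t3.png

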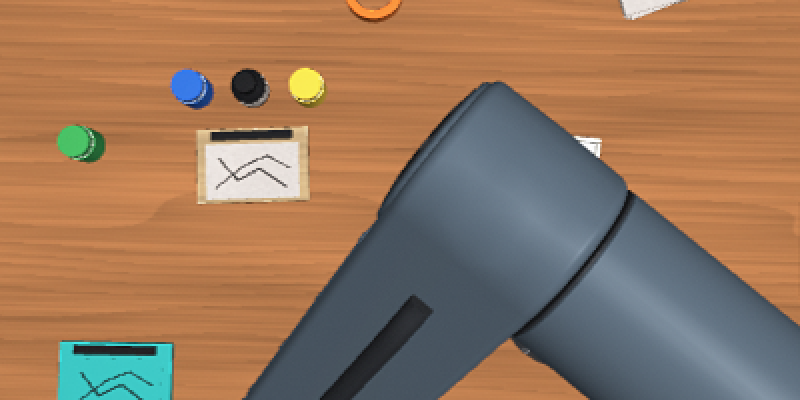

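The wrist view shows the tin (320,275) flat and parallel to the palette's near edge, with a clear gap. The top crop shows blue, ink and yellow in a straight row at (190,87), (249,87) and (306,85), beyond the board.

Emit:
{"name": "move_arm", "arguments": {
  "plan": [
    [[0,0,0,0,0,0.03,0.5],[0,0,0,0,0,0.06,0.5],[0,0,0,0,0,0.09,0.5],[0,0,0,0,0,0.12,0.5],[0,0,0,0,0,0.15,0.5],[0,0,0,0,0,0.17,0.5],[0,0,0,0,0,0.185,0.5],[0,0,0,0,0,0.188,0.5]]
  ]
}}

```text
t: 48.65
tcp_pos: [0.4165, -0.1832, 0.0234]
tool_rot: [0.736, 0.677, 0.0, -0.0]
force: [0.4, 0.6, -1.3]
finger_gap: 0.691
```

Emit:
{"name": "move_arm", "arguments": {
  "plan": [
    [[0,0,0,0,0,0,0.16],[0,0,0,0,0,0,0.16],[0,0,0,0,0,0,0.16],[0,0,0,0,0,0,0.16],[0,0,0,0,0,-0.15,0.16],[0,0,0,0,0,-0.35,0.16],[0,0,0,0,0,-0.6,0.16],[0,0,0,0,0,-0.8,0.16]]
  ]
}}

```text
t: 49.65
tcp_pos: [0.4165, -0.1832, 0.1053]
tool_rot: [0.736, 0.677, 0.0, 0.001]
force: [0.3, -0.0, -0.1]
finger_gap: 0.842
```

```bash
python3 g.py .4393 .0005 .09 122;  python3 - <<'E'
from h import *
from station import snapshot
d=snapshot("wrist");np.savez("w8.npz",**d)
H,S,V=[c.astype(int) for c in cv2.split(cv2.cvtColor(d["img"],cv2.COLOR_RGB2HSV))]
P=cloud(d);Z=P[...,2]
m=((H<6)|(H>173))&(S>150)&(abs(Z-.02)<.005)&(np.hypot(P[...,0]-.416,P[...,1]+.184)<.08)
v,u=np.nonzero(m);print(rect(d,m,.02),"rows",v.min(),v.max())
E
```

```text
t 49.65 tcp [ 0.4165 -0.1832  0.1053] phi 85.25 tilt 0.07 gap 0.842 F [ 0.3 -0.  -0.1] q1,q6 [-0.66 -0.58]
shift [1.85  0.074 0.152]
turn z -0.817
(array([ 0.4162699 , -0.17989004]), (0.09777418524026871, 0.05834588780999184), 85.26531982421875) rows 140 291
```

Emit:
{"name": "move_arm", "arguments": {
  "plan": [
    [[0,0,0.07,0.1,0,0.02,0],[0,0,0.15,0.22,0.01,0.04,0],[0,0,0.23,0.34,0.01,0.06,0],[0,0,0.3,0.46,0.02,0.08,0],[0,0,0.38,0.58,0.02,0.1,0],[0,0,0.46,0.7,0.03,0.12,0],[0,0,0.53,0.81,0.04,0.14,0],[0,0,0.6,0.92,0.04,0.15,0]]
  ]
}}

```text
t: 50.7
tcp_pos: [0.4281, -0.0914, 0.0888]
tool_rot: [0.874, 0.486, 0.0, 0.0]
force: [0.1, 0.3, 0.5]
finger_gap: 1.005
```

```bash
python3 g.py .4392 .0003 .09 32
```

```text
t 50.7 tcp [ 0.4281 -0.0914  0.0888] phi 58.14 tilt 0.02 gap 1.005 F [0.1 0.3 0.5] q1,q6 [-0.47  0.09]
shift [ 0.838 -0.39  -0.013]
turn z 0.581
```

Emit:
{"name": "move_arm", "arguments": {
  "plan": [
    [[0,0,0.08,0.11,-0.05,0,0],[0,0,0.17,0.24,-0.11,0,0],[0,0,0.26,0.37,-0.17,0,0],[0,0,0.35,0.5,-0.23,0,0],[0,0,0.43,0.62,-0.29,0,0],[0,0,0.51,0.73,-0.34,0,0],[0,0,0.58,0.84,-0.39,0,0],[0,0,0.58,0.84,-0.39,0,0]]
  ]
}}

```text
t: 51.7
tcp_pos: [0.439, 0.0007, 0.0888]
tool_rot: [0.961, 0.278, 0.0, 0.0]
force: [-0.2, -0.2, 0.3]
finger_gap: 1.0
```

```bash
python3 g.py .4392 .0003 .0225 32;  python3 - <<'E'
from h import *
from station import snapshot
d=snapshot("wrist");np.savez("w9.npz",**d);cv2.imwrite("pics/w9.png",d["img"][:,:,::-1])
P=cloud(d);Z=P[...,2]
m=(Z>.009)&(Z<.02)&(np.hypot(P[...,0]-.44,P[...,1])<.04);print(m.sum(),np.percentile(Z[m],[5,50,95]),rect(d,m,.014))
d=snapshot("top");np.savez("top4.npz",**d)
H,S,V=[c.astype(int) for c in cv2.split(cv2.cvtColor(d["img"],cv2.COLOR_RGB2HSV))]
P=cloud(d);Z=P[...,2]
m=((H<8)|(H>172))&(S>140)&(np.hypot(P[...,0]-.416,P[...,1]+.184)<.08)&(Z<.035)
print("tin",rect(d,m,.02),m.sum())
for n,c,z in [("ink",(.617,.201),.061),("blue",(.6126,.277),.053),("yel",(.62,.124),.053)]:
  m=(Z>z)&(Z<z+.015)&(np.hypot(P[...,0]-c[0],P[...,1]-c[1])<.034)
  print(n,m.sum(),P[m].mean(0) if m.any() else None)
E
```

```text
t 51.7 tcp [0.439  0.0007 0.0888] phi 32.27 tilt 0.01 gap 1.0 F [-0.2 -0.2  0.3] q1,q6 [-0.25  0.75]
shift [-0.001  0.004  0.663]
turn z 0.006
3360 [0.01155078 0.01299763 0.01414765] (array([0.44081649, 0.00167206]), (0.0556640662252903, 0.022335443645715714), 31.386085510253906)
tin (array([ 0.41585541, -0.18040679]), (0.1006835475564003, 0.05927275866270065), 85.11892700195312) 846
ink 91 [0.61614671 0.19967388 0.06656642]
blue 202 [0.61195254 0.27571891 0.05862444]
yel 206 [0.61739792 0.12200847 0.05851358]
```

View pics/w9.png

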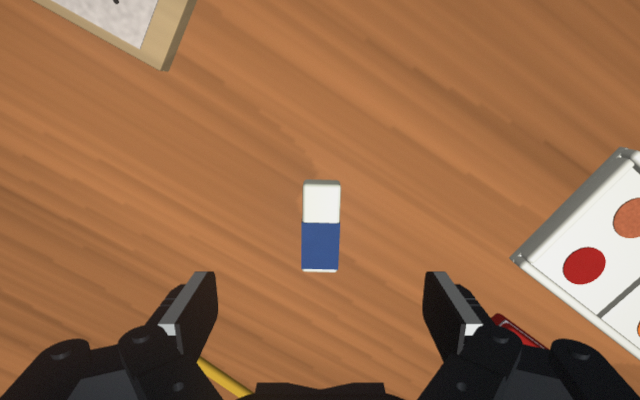

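The eraser is centred between the fingers (320,226) and lined up with the tool.

Emit:
{"name": "move_arm", "arguments": {
  "plan": [
    [[0,0,0.01,0.01,0,0.1,0],[0,0,0.01,0.01,0,0.2,0.1],[0,0,0.01,0.01,0,0.3,0.2],[0,0,0.01,0.01,0,0.4,0.3],[0,0,0.01,0.01,0,0.5,0.3],[0,0,0.01,0.01,0,0.58,0.3],[0,0,0.01,0.01,0,0.62,0.3],[0,0,0.01,0.01,0,0.63,0.3]]
  ],
  "force": 25
}}

```text
t: 52.8
tcp_pos: [0.4399, 0.0007, 0.0253]
tool_rot: [0.962, 0.273, -0.0, -0.0]
force: [0.3, 0.2, 0.0]
finger_gap: 0.696
```

Emit:
{"name": "move_arm", "arguments": {
  "plan": [
    [[0,0,0,0,0,0,0.4],[0,0,0,0,0,0,0.5],[0,0,0,0,0,0,0.6],[0,0,0,0,0,0,0.7],[0,0,0,0,0,0,0.8],[0,0,0,0,0,0,0.9],[0,0,0,0,0,0,0.9],[0,0,0,0,0,0,0.9]]
  ]
}}

```text
t: 53.8
tcp_pos: [0.4401, 0.0006, 0.0258]
tool_rot: [0.962, 0.273, 0.0, 0.0]
force: [-0.5, 1.0, 5.4]
finger_gap: 0.254
```

Emit:
{"name": "move_arm", "arguments": {
  "plan": [
    [[0,0,0,0,0,-0.1,0.9],[0,0,0,0,0,-0.2,0.9],[0,0,0,0,0,-0.3,0.9],[0,0,0,0,0,-0.4,0.9],[0,0,0,0,0,-0.5,0.9],[0,0,0,0,0,-0.6,0.9],[0,0,0,0,0,-0.7,0.9],[0,0,0,0,0,-0.7,0.9]]
  ]
}}

```text
t: 54.8
tcp_pos: [0.4404, 0.0006, 0.0963]
tool_rot: [0.962, 0.273, 0.001, 0.0]
force: [0.8, -0.1, -0.7]
finger_gap: 0.246
```

```bash
python3 g.py .4158 -.1805 .095 85.2;  python3 - <<'E'
from h import *
from station import snapshot
d=snapshot("wrist");cv2.imwrite("pics/w10.png",d["img"][:,:,::-1])
E
```

```text
t 54.8 tcp [0.4404 0.0006 0.0963] phi 31.69 tilt 0.1 gap 0.246 F [ 0.8 -0.1 -0.7] q1,q6 [-0.25  0.76]
shift [-1.161  1.411  0.013]
turn z -1.189
```

View pics/w10.png

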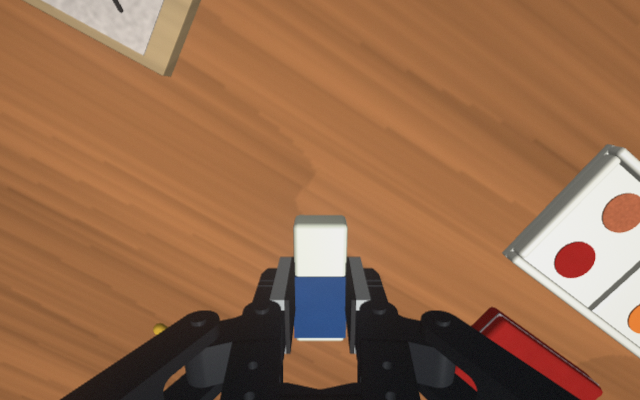

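The eraser is held level and straight (320,278).

Emit:
{"name": "move_arm", "arguments": {
  "plan": [
    [[0,0,-0.07,-0.07,0.09,0,0.9],[0,0,-0.15,-0.14,0.17,0,0.9],[0,0,-0.22,-0.21,0.26,0,0.9],[0,0,-0.3,-0.29,0.35,0,0.9],[0,0,-0.37,-0.36,0.44,0,0.9],[0,0,-0.45,-0.43,0.53,0,0.9],[0,0,-0.52,-0.5,0.61,0,0.9],[0,0,-0.6,-0.58,0.7,0,0.9]]
  ]
}}

```text
t: 55.85
tcp_pos: [0.427, -0.0896, 0.0951]
tool_rot: [0.871, 0.491, -0.0, -0.0]
force: [-0.5, 0.2, -0.4]
finger_gap: 0.251
```

```bash
python3 g.py .4158 -.1805 .095 85.2
```

```text
t 55.85 tcp [ 0.427  -0.0896  0.0951] phi 58.81 tilt 0.07 gap 0.251 F [-0.5  0.2 -0.4] q1,q6 [-0.46  0.08]
shift [-0.836  0.375  0.   ]
turn z -0.586
```

Emit:
{"name": "move_arm", "arguments": {
  "plan": [
    [[0,0,-0.08,-0.11,0.05,0,0.9],[0,0,-0.17,-0.24,0.11,0,0.9],[0,0,-0.26,-0.37,0.17,0,0.9],[0,0,-0.35,-0.5,0.23,0,0.9],[0,0,-0.43,-0.62,0.28,0,0.9],[0,0,-0.51,-0.73,0.33,0,0.9],[0,0,-0.586,-0.836,0.375,0,0.9],[0,0,-0.586,-0.836,0.375,0,0.9]]
  ]
}}

```text
t: 56.85
tcp_pos: [0.416, -0.1809, 0.0951]
tool_rot: [0.738, 0.675, -0.0, -0.0]
force: [-0.0, 0.9, -0.6]
finger_gap: 0.25
```

Emit:
{"name": "move_arm", "arguments": {
  "plan": [
    [[0,0,0,0,0,0.08,0.9],[0,0,0,0,0,0.17,0.9],[0,0,0,0,0,0.26,0.9],[0,0,0,0,0,0.34,0.9],[0,0,0,0,0,0.4,0.9],[0,0,0,0,0,0.44,0.9],[0,0,0,0,0,0.47,0.9],[0,0,0,0,0,0.475,0.9]]
  ]
}}

```text
t: 57.85
tcp_pos: [0.416, -0.1803, 0.0479]
tool_rot: [0.737, 0.676, 0.0, -0.0]
force: [-0.0, 0.1, 0.1]
finger_gap: 0.253
```

```bash
python3 g.py .4158 -.1805 .046 85.2;python3 - <<'E'
from h import *
from station import snapshot
d=snapshot("wrist");cv2.imwrite("pics/w11.png",d["img"][:,:,::-1])
E
```

```text
t 57.85 tcp [ 0.416  -0.1803  0.0479] phi 85.06 tilt 0.0 gap 0.253 F [-0.   0.1  0.1] q1,q6 [-0.66 -0.57]
shift [-0.002 -0.002  0.019]
turn z -0.003
```

View pics/w11.png

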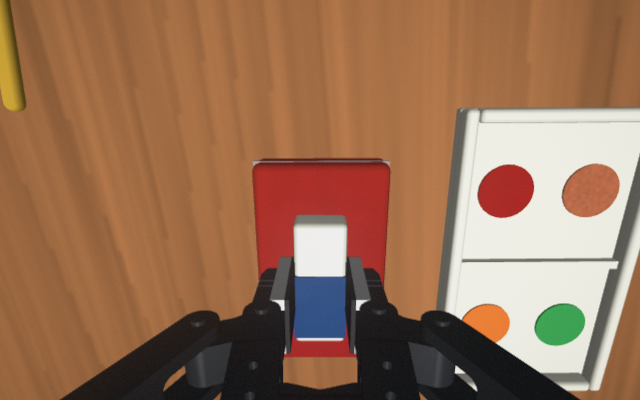

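The eraser is over the middle of the tin (320,285) and parallel to it. Next I'll lower the last 2 mm, release and withdraw.

Emit:
{"name": "move_arm", "arguments": {
  "plan": [
    [[0,0,0,0,0,0.01,0.9],[0,0,0,0,0,0.018,0.9],[0,0,0,0,0,0.02,0.9],[0,0,0,0,0,0.02,0.8],[0,0,0,0,0,0.02,0.7],[0,0,0,0,0,0.02,0.6],[0,0,0,0,0,0.02,0.55],[0,0,0,0,0,0.02,0.55]]
  ]
}}

```text
t: 58.9
tcp_pos: [0.416, -0.1803, 0.046]
tool_rot: [0.737, 0.676, 0.0, 0.0]
force: [-0.4, -0.0, -0.3]
finger_gap: 0.45
```

Emit:
{"name": "move_arm", "arguments": {
  "plan": [
    [[0,0,0,0,0,-0.05,0.55],[0,0,0,0,0,-0.15,0.55],[0,0,0,0,0,-0.3,0.55],[0,0,0,0,0,-0.45,0.55],[0,0,0,0,0,-0.6,0.55],[0,0,0,0,0,-0.75,0.55],[0,0,0,0,0,-0.85,0.55],[0,0,0,0,0,-0.85,0.55]]
  ]
}}

```text
t: 59.9
tcp_pos: [0.4164, -0.1805, 0.1319]
tool_rot: [0.737, 0.676, 0.0, 0.001]
force: [0.2, 0.8, -0.0]
finger_gap: 0.452
```

Emit:
{"name": "move_arm", "arguments": {
  "plan": [
    [[0,0,0,0.12,0,0,0.5],[0,0,0,0.25,0,0,0.4],[0,0,0,0.38,0,0,0.3],[0,0,0,0.5,0,0,0.2],[0,0,0,0.62,0,0,0],[0,0,0,0.75,0,0,0],[0,0,0,0.88,0,0,0],[0,0,0,1,0,0,0]]
  ]
}}

```text
t: 60.9
tcp_pos: [0.4247, -0.0798, 0.131]
tool_rot: [0.737, 0.676, 0.0, -0.0]
force: [-0.1, -0.4, 0.0]
finger_gap: 0.997
```

Emit:
{"name": "move_arm", "arguments": {
  "plan": [
    [[0,0,0,0.12,0,0,0],[0,0,0,0.25,0,0,0],[0,0,0,0.38,0,0,0],[0,0,0,0.5,0,0,0],[0,0,0,0.62,0,0,0],[0,0,0,0.75,0,0,0],[0,0,0,0.88,0,0,0],[0,0,0,1,0,0,0]]
  ]
}}

```text
t: 61.9
tcp_pos: [0.4333, 0.0199, 0.131]
tool_rot: [0.737, 0.676, 0.0, 0.0]
force: [0.3, -0.5, -0.5]
finger_gap: 1.006
```

```bash
python3 g.py;  python3 - <<'E'
from h import *
from station import snapshot
d=snapshot("top");np.savez("top5.npz",**d);cv2.imwrite("pics/t5.png",d["img"][:,:,::-1])
H,S,V=[c.astype(int) for c in cv2.split(cv2.cvtColor(d["img"],cv2.COLOR_RGB2HSV))]
P=cloud(d);Z=P[...,2]
near=(np.hypot(P[...,0]-.416,P[...,1]+.182)<.075)
tin=near&(Z>.009)&(Z<.045)
print("tin",rect(d,tin,.02),tin.sum())
e=near&(((S<90)&(V>120))|((H>100)&(H<130)&(S>100)))&(Z>.022)&(Z<.045);print("eraser",rect(d,e,.034),e.sum(),np.median(Z[e]))
b=np.array([.51406,.19527]);a=np.radians(3.23);f=np.array([np.cos(a),np.sin(a)]);l=np.array([-f[1],f[0]])
for n,c,z in [("ink",(.617,.201),.061),("blue",(.6126,.277),.053),("yel",(.62,.124),.053),("green",(.5352,.4196),.053)]:
  m=(Z>z)&(Z<z+.015)&(np.hypot(P[...,0]-c[0],P[...,1]-c[1])<.034);q=P[m].mean(0)[:2]
  print(n,m.sum(),q.round(4),"far,left of board centre mm",((q-b)@np.c_[f,l]*1e3).round(1))
b=np.array([.52104,-.19212]);a=np.radians(-4.67);f=np.array([np.cos(a),np.sin(a)]);l=np.array([-f[1],f[0]])
for n,m,z in [("tin",tin,.02),("er",e,.034)]: print(n,((rect(d,m,z)[0]-b)@np.c_[f,l]*1e3).round(1))
E
```

```text
t 61.9 tcp [0.4333 0.0199 0.131 ] phi 85.07 tilt 0.0 gap 1.006 F [ 0.3 -0.5 -0.5] q1,q6 [-0.21 -0.13]
tin (array([ 0.41554612, -0.18066554]), (0.10011529922485352, 0.05984503775835037), 85.11892700195312) 917
eraser (array([ 0.41542885, -0.17964312]), (0.055929023772478104, 0.02130134031176567), 85.76409912109375) 177 0.032325750919222296
ink 93 [0.6158 0.1997] far,left of board centre mm [101.8  -1.3]
blue 204 [0.6119 0.2756] far,left of board centre mm [102.2  74.7]
yel 208 [0.6174 0.122 ] far,left of board centre mm [ 99. -79.]
green 208 [0.5352 0.4199] far,left of board centre mm [ 33.8 223. ]
tin [-106.1    2.8]
er [-106.3    3.8]
```

View pics/t5.png

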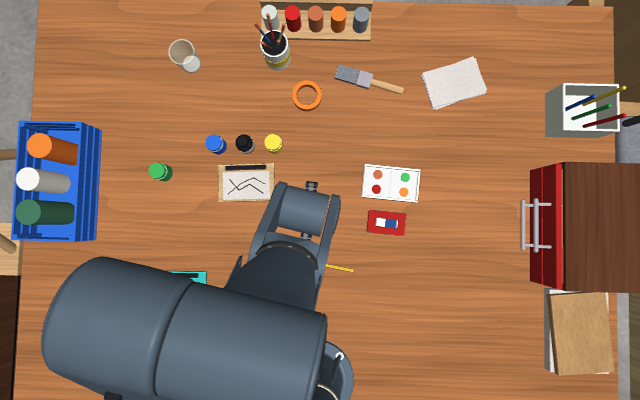

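The final top view shows blue (215,144), ink (244,143) and yellow (273,142) in a row beyond the board. The tin with the eraser on it lies at (386,223) below the palette, and the green jar and tape haven't moved.

```bash
python3 -c "
from station import manip;print(manip.sign_off())"
```

```text
the job is handed in; nothing more can be done
None
```

The printing place is set out as asked and handed in at about 62 s. I placed things in the order given: ink bottle, blue jar, yellow jar, tin, then the eraser on the tin.

**Last checks, from the top camera (good to about 2 mm):**

| Check | Measured |
|---|---|
| Gap from board to ink / blue / yellow | 29 / 29 / 26 mm |
| Gap from ink to blue / yellow | 30 / 32 mm |
| Ink off the board's middle | 1 mm |
| Gap from tin to palette | 31 mm |
| Tin off the palette's middle | 3 mm |
| Tin angle to the palette edge | within 0.3° |
| Eraser off the tin's middle | 1 mm |
| Eraser angle to the tin | under 1° |

- **Largest deviation:** the yellow jar stands about 3 mm nearer the board than the other two. It and the tin's 3 mm offset were small enough to leave.
- **Left alone:** the green jar measured where it started, and the tape looked unmoved in the last picture. The arm ended clear of everything.
- **Disagreement between cameras:** before I picked them up, the wrist camera put the tin about 3 mm and the eraser about 2 mm from where the top camera did. The grips still held.

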